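# Measure a steel blank in the tilted caliper gauge

### The job

Measure the blue-banded steel blank in the tilted caliper gauge: take it out of the wooden rack, where it stands on edge, lay it flat on the bench and let go, then take it again and set it flat on the sloping plate without dropping it, its length running from jaw to jaw, so that it slides fully home against both the beam and the fixed jaw. Once it lies still there, released, close the sliding jaw gently until it touches the blank, pushing it near the beam so that the jaw does not cant. Leave the other two blanks, the screwdriver and the oil bottle where they are.

Things in the scene. Friction and masses are not known exactly. Their poses are not given: they have to be found in the camera images.
- blank_mid (a point): Centre of the blank to measure: oiled steel block 60 x 18 x 44 mm, 0.37 kg, a 14 mm blue band round its middle. Axes: x along its 60 mm length, y through its 18 mm thickness, z across its 44 mm width (upright at the start: it stands on its long edge in the rack). Symmetric: either face down, either end first. On the bench it stands stably on edge and tips flat when pushed sideways near the top.
- rack: Wooden rack 84 x 196 x 20 mm, fixed; origin at the centre of its underside, z up. Three slots along its x, at y = -62, 0 and 62 mm, each 64 x 20 mm, 12 mm deep, floor 8 mm above the bench: a blank in one lies along the rack's x and its top is 52 mm above the bench. Which blank is in which slot varies. The bench between rack and gauge, about 0.5 m ahead of the robot and 0.04 m to its right, is clear.
- plate: Sloping plate of the gauge, fixed; surface x -30 to 112, y -24 to 172 mm. Origin: the locating corner on its surface, where beam and fixed jaw meet. x: uphill, square to the beam; y: uphill along the beam, away from the fixed jaw; z: out of the plate. x and y both rise at about 18 degrees: a released blank slides by itself along -x and -y (friction about 0.15).
- home (a point): Where the blank's centre is when it lies fully home: 22 mm from the beam (plate x), 30 mm from the fixed jaw (plate y), 9 mm above the plate, its length along the plate's y, flat on a broad face. Axes as the plate's. The beam is the lower fence: a steel bar at plate x -18 to 0 mm along the whole plate, 12 mm high.
- fixed_jaw (a point): Middle of the top of the fixed jaw, dark steel, axes as the plate's: 42 (x) x 14 (y) x 15 mm high, at plate x 0 to 42 and y -14 to 0 mm; over the beam it is 19 mm high.
- jaw (a joint): Sliding jaw's place along the beam (m) = the gap between the jaw faces; grows along the plate's +y; 0 to 0.122, starts at 0.092 to 0.118. Moves against about 2 N of friction and stays where it is left. It touches a blank that is home at 0.060.
- jaw_face (a point): Middle of the upper edge of the sliding jaw's measuring face, axes as the plate's. The dark steel blade behind it is 12 mm thick (towards +y), 15 mm high, from the beam to plate x 42 mm.
- jaw_tab (a point): Centre of the red thumb tab on the sliding jaw's black reading head, axes as the plate's: 18 (x) x 10 (y) x 18 mm (z). It lies over the beam (plate x -13, z 33 mm), 41 mm along +y from the jaw face. The head's top is 9 mm below this centre. The tab's +y face is also the head's end and is free to push on, to slide the jaw towards -y.
- jaw_arm (a joint): Cant of the sliding jaw's blade on its head (rad), 0 when square to the beam. Springy play about an axis square to the plate at the beam's inner face: 3 N sideways at the blade's tip cants it about 0.06, a push on the head or tab does not.
- blank_red_mid (a point): Centre of another blank, same shape and axes, red band, standing in the rack; leave alone.
- blank_yellow_mid (a point): Centre of another blank, same shape and axes, yellow band, standing in the rack; leave alone.
- screwdriver: Screwdriver with a red handle, 190 mm long, lying on the bench beyond the gauge; leave alone.
- oil: Oil bottle, white with a yellow cap, 40 mm across, 115 mm high, standing beyond the rack; origin at the centre of its base; leave alone.
Not all that is in view belongs to the job. What is shaped like the part that bears blank_mid but pink is not meant. Of the things shaped like the part that bears plate, the green one is meant.

How it is judged:
On the way, in this order (a step that is already met when the one before it is completed fails the run):
1. the blue-banded blank lies flat on the bench, at rest and released (angle between blank_mid's own z axis and vertical between 1.5 and 1.64 rad and angle between blank_mid's own x axis and vertical between 1.5 and 1.64 rad and height (world z) of blank_mid below 0.012 m and linear speed of blank below 0.02 m/s and contact force between blank and the fingers below 0.1 N), for 0.2 s.
2. the blank lies still and released, fully home on the plate against the beam and the fixed jaw, with the sliding jaw not yet closed (x of blank_mid in the frame of plate between 0.0205 and 0.0235 m and y of blank_mid in the frame of plate between 0.0285 and 0.0315 m and z of blank_mid in the frame of plate between 0.0075 and 0.0105 m and angle between the x axis of blank_mid and the y axis of plate, either way round below 0.035 rad and angle between the y axis of blank_mid and the z axis of plate, either way round below 0.035 rad and linear speed of blank below 0.01 m/s and contact force between blank and the fingers below 0.1 N and value of joint jaw above 0.07 m), for 0.3 s.
At the end, for the whole second after the job is handed in: The blue-banded blank lies still and flat on the plate, against the beam and the fixed jaw (each within 1.5 mm, square within 0.035 rad), and the sliding jaw stands against its other end (gap between the jaws 60 mm within 1.5 mm) and square to the beam within 0.02 rad (x of blank_mid in the frame of plate between 0.0205 and 0.0235 m and y of blank_mid in the frame of plate between 0.0285 and 0.0315 m and z of blank_mid in the frame of plate between 0.0075 and 0.0105 m and angle between the x axis of blank_mid and the y axis of plate, either way round below 0.035 rad and angle between the y axis of blank_mid and the z axis of plate, either way round below 0.035 rad and linear speed of blank below 0.01 m/s and value of joint jaw between 0.0585 and 0.0615 m and value of joint jaw_arm between -0.02 and 0.02 rad); the robot touches nothing.
It fails at once if the sliding jaw is canted by more than 0.035 rad (value of joint jaw_arm above 0.035 rad or value of joint jaw_arm below -0.035 rad).
It fails at once if the sliding jaw presses on the blank with more than 30 N (contact force between jaw_arm and blank above 30 N).
It fails at once if the blank is dropped: it moves at more than 0.8 m/s out of the fingers (linear speed of blank above 0.8 m/s and contact force between blank and the fingers below 0.1 N).
It fails at once if another blank, the screwdriver or the oil bottle is moved by more than 30 mm or the bottle is tipped (distance of any of blank_red_mid, blank_yellow_mid, screwdriver, oil from where it was at the start of the episode above 0.03 m or angle between oil's own z axis and vertical above 0.5 rad).
It also fails if it takes over 70 s, if anything falls off the work surface, if the arm or the gripper's body presses on something with over 40 N, if the wrist force passes 120 N, or if a joint passes its speed limit or range.

### The arm

A 7-joint arm with a two-finger parallel gripper is mounted at the origin on the work surface. World frame = base frame: x ahead of the robot, y to its left, z up, the work surface at z = 0. Lengths are in m, angles in rad, forces in N, time in s.
With the tool pointing down it reaches from about 0.35 to 0.9 m from the base axis. Payload 8.1 kg.
Tool frame: the origin (TCP) lies at the very end of the fingers, on their centre line; the grasp point (between the pads) lies 19 mm behind it; z points along the fingers, y is the line along which they close (so a half turn about z gives the same grasp; the last joint's range is limited). The gripper opens to 92 mm and grips with 3 to 60 N. Pads are 19 mm wide; open, the fingers measure 130 mm over their backs; the gripper's body (75 mm by 190 mm) begins 47 mm behind the grasp point.
Start: joints at [-1.253, 0.434, 0.025, 1.573, -0.012, 1.134, -0.075], TCP at [0.255, 0.57, 0.227] pointing down, gripper open.
Joint ranges: [-2.62, 2.62], [-0.44, 2.09], [-1.27, 1.32], [0.08, 2.57], [-1.32, 4.46], [0.12, 2], [-2.74, 2.74]. Speed limits (rad/s): [2.22, 2.22, 3.01, 3.01, 3.14, 3.14, 3.14].

### API

Orientations are given as a rotation vector (axis times angle).
In Python, from cell import arm gives the robot as it stands.
- The arm moves only by the tool drive_tool, never from a script. Its argument "targets" is a list of rows, each a list of 7 numbers: the turn, a rotation vector about the world's x, y, z in units of 5 degrees (1.0 is 5 degrees), then the shift along the world's x, y, z in units of 40 mm (1.0 is 40 mm), then the opening, from 0 (shut) to 1 (fully open). In form: [[wx, wy, wz, dx, dy, dz, fingers], ...]. A call has 1 to 5 rows; each row is the pose to reach, as a shift and turn from the pose commanded when the call began; what a row does not reach only later rows make up. A row lasts 1/10 s, in which the tool goes at most 50 mm and 8.59 degrees, less where a joint would pass 70% of its speed; a pose out of reach is approached as far as the arm can. A call with a gripper value outside its range is refused whole. The fingers move at their own pace and stop on an object; "force" is the grip in N (left out, the last holds). Time passes only in rows, so rows that repeat a pose let the fingers close. It gives the time, the measured TCP pose, the force, the opening and the grip force at its end, in the units of the state.
- arm.observe(): the state, without advancing time (a new reading comes with each control period).
- arm.get_image(name): name is "side" or "top"; returns a dict with "pixels" (420x560x3 uint8, red, green, blue), "intrinsics" (3x3 intrinsics, pixels), "k1" (the pictures are not rectified: a ray, as slopes to the right and down, at radius r is drawn at 1 + k1 r^2 times it, then the intrinsics apply), "rvec" (rotation vector, rad) and "tvec" (3), from world to camera coordinates, as OpenCV has them. Camera axes: x right, y down, z forward; pixel columns grow to the right and rows downward; lengths in m; the calibration is good to about 2 mm. A picture is of the moment at which its call begins. There is no depth.
- arm.sign_off(): hands the job in; it is judged then, once.
The state is a dict: "clock": time; "joints": joint angles; "dq": joint speeds; "joint_efforts": joint torques, N m; "position": TCP position; "ee_rot": TCP orientation; "force": force on the tool from outside, world axes, zero at the start; "ft_torque": the same for the moment, N m; "width": opening from 0.0 (shut) to 1.0 (fully open); "gripper_force": force on a finger pad.
Only numpy, scipy, OpenCV 4.12 (cv2) and the standard library are available. Lean on these libraries where they do the work, as an engineer would, in place of code of your own. Each camera call takes 0.05 s, during which the arm holds its last target. There are 200 camera calls.

## Working session

There is one attempt and no reset: what is moved stays moved. The work goes in short steps, Python scripts to look and compute and a tool call to move; the robot and the scene stay as the last step left them, time stands still between calls to the robot, and variables do not carry over. Pictures are saved under pics/ and viewed, at most 10 in all, crops included, and the job is handed in when it is done.

Besides the shell and the picture viewer there is one more tool, called after "Call:" as name(argument=value, ...) on one line, values as JSON. drive_tool: Moves the arm, as the interface text tells. Its arguments: {"type":"object","properties":{"targets":{"type":"array"},"force":{"type":"number"}},"required":["targets"]}

```bash
mkdir -p pics; ls; cat > h.py <<'E'
import numpy as np, cv2
from cell import arm
def shot(n):
    d=arm.get_image(n); return d
def save(d,name,crop=None,s=1):
    p=d["pixels"][:,:,::-1]
    if crop: x0,y0,x1,y1=crop; p=p[y0:y1,x0:x1]
    cv2.imwrite("pics/"+name,cv2.resize(p,None,fx=s,fy=s,interpolation=cv2.INTER_CUBIC))
def ray(d,px):
    K=np.array(d["intrinsics"]);k1=d["k1"];px=np.atleast_2d(np.float64(px))
    u=cv2.undistortPoints(px[:,None],K,np.array([k1,0,0,0.]))[:,0]
    R=cv2.Rodrigues(np.array(d["rvec"],float))[0];t=np.array(d["tvec"],float).ravel()
    v=np.c_[u,np.ones(len(u))]@R
    return -R.T@t, v/np.linalg.norm(v,axis=1)[:,None]
def onz(d,px,z):
    c,v=ray(d,px); return c+v*((z-c[2])/v[:,2])[:,None]
def tri(d1,p1,d2,p2):
    c1,v1=ray(d1,p1);c2,v2=ray(d2,p2);out=[]
    for a,b in zip(v1,v2):
        s=np.linalg.lstsq(np.c_[a,-b],c2-c1,rcond=None)[0]
        A=c1+a*s[0];B=c2+b*s[1];out.append(np.r_[(A+B)/2,np.linalg.norm(A-B)])
    return np.array(out)
def proj(d,P):
    return cv2.projectPoints(np.atleast_2d(np.float64(P)),np.array(d["rvec"],float),np.array(d["tvec"],float),np.array(d["intrinsics"]),np.array([d["k1"],0,0,0.]))[0][:,0]
E
python3 - <<'E'
from h import *
a=shot("top");b=shot("side")
save(a,"t0.png",s=1.4);save(b,"s0.png",s=1.4)
for d in (a,b): print(ray(d,[[280,210]]),d["k1"])
print(arm.observe())
E
```

```text
pics
(array([ 0.41779226, -0.03375685,  1.24424521]), array([[ 0.06114187, -0.02502352, -0.99781536]])) -0.155210573681114
(array([ 0.28461697, -0.78194632,  0.67403806]), array([[ 0.22745899,  0.7387978 , -0.63438177]])) -0.14850978679879678
{'clock': 0.1, 'joints': array([-1.25260898,  0.4351579 ,  0.02498047,  1.57404615, -0.01157101,
        1.1339859 , -0.07507671]), 'dq': array([ 3.80917838e-04, -1.98409273e-03, -2.93604098e-05, -2.59338169e-03,
       -2.17433944e-03, -1.26740317e-03,  9.92725990e-04]), 'joint_efforts': array([ 2.87355848e-03, -6.69117236e+01,  9.87964086e-01, -3.15144324e+01,
       -6.05029240e-02,  3.72900465e-02,  7.50931963e-05]), 'position': array([0.25516745, 0.57001695, 0.2260052 ]), 'ee_rot': array([-6.56137577e-01, -3.07216169e+00,  2.27098481e-03]), 'force': array([-0.31151472, -0.16110656,  0.7843827 ]), 'ft_torque': array([ 0.01493239,  0.03770363, -0.04881414]), 'gripper_force': 0.0, 'width': 1.0023899891010215}
```

View pics/t0.png

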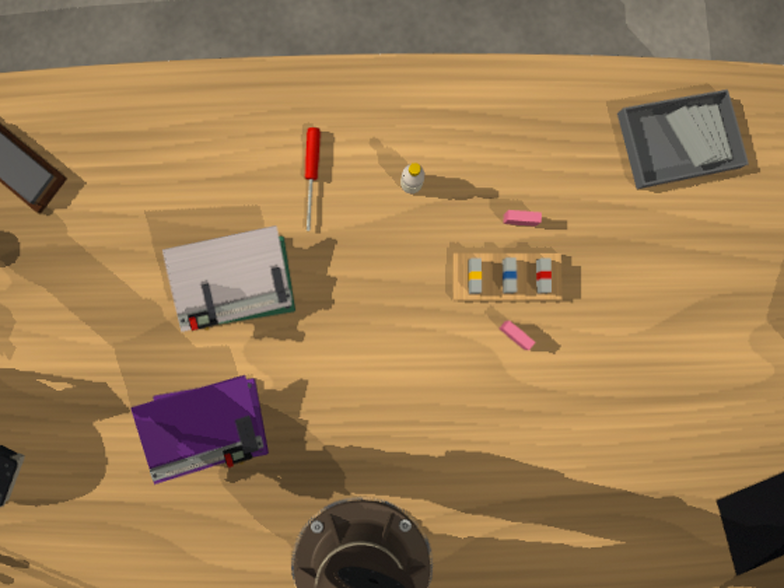

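View pics/s0.png

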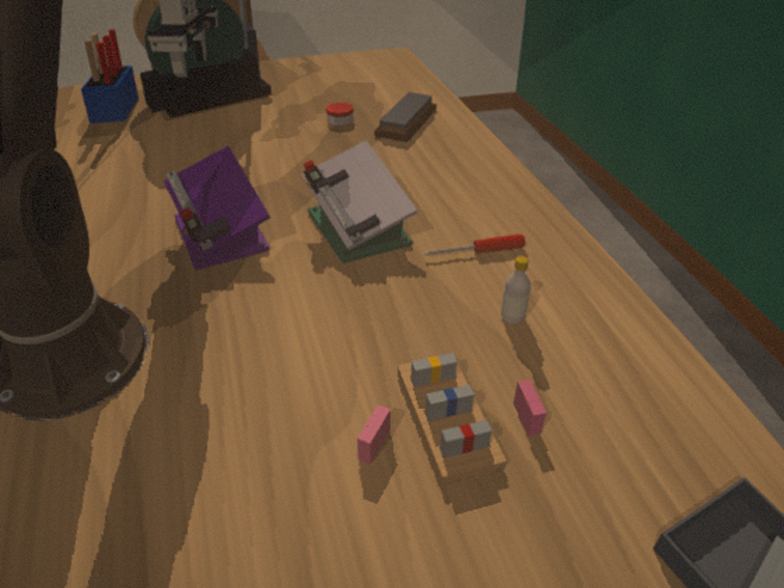

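```bash
python3 - <<'E'
from h import *
a=shot("top");b=shot("side")
np.save("top.npy",a,allow_pickle=True);np.save("side.npy",b,allow_pickle=True)
def c(d,x,y): return cv2.resize(np.ascontiguousarray(d["pixels"][y:y+90,x:x+120,::-1]),(400,300),interpolation=cv2.INTER_CUBIC)
im=np.vstack([np.hstack([c(a,105,155),c(b,205,98)]),np.hstack([c(a,315,165),c(b,280,250)])])
cv2.imwrite("pics/c0.png",im)
# blue band, top & side
for d,box in((a,(315,165,120,90)),(b,(280,250,120,90))):
    h=cv2.cvtColor(d["pixels"],cv2.COLOR_RGB2HSV);m=cv2.inRange(h,(100,90,40),(130,255,255))
    n,l,s,ce=cv2.connectedComponentsWithStats(m)
    print([(s[i].tolist(),ce[i].round(1)) for i in range(1,n) if s[i,4]>15])
E
```

```text
[([359, 194, 10, 5, 49], array([363.6, 196. ]))]
[([59, 47, 39, 41, 908], array([78.5, 70.5])), ([318, 278, 8, 8, 37], array([321.4, 281.4]))]
```

View pics/c0.png

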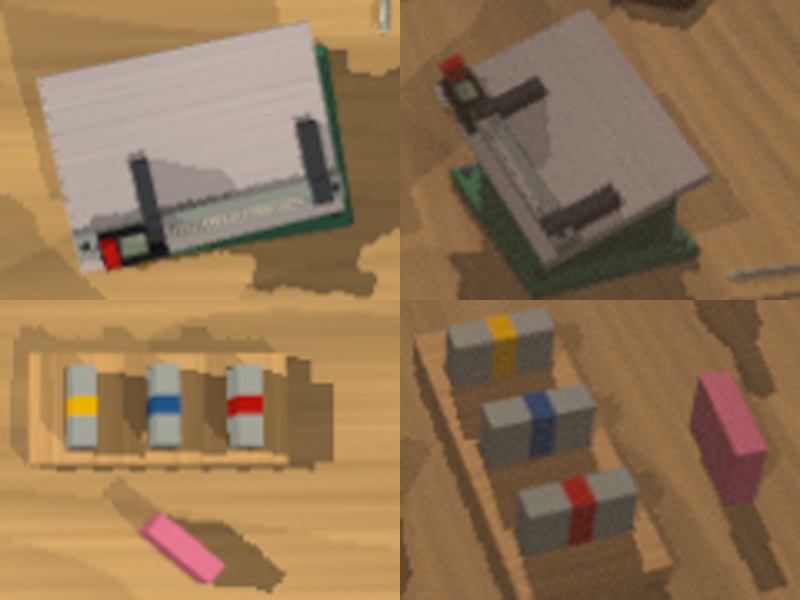

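The composite shows the gauge with the green base at top px (168,198); the purple one at (143,308) is the other gauge, so I leave it. The blue-banded blank is in the middle slot at top px (364,196). The pink blocks at (369,239) and (373,155) are decoys.

```bash
cat > fit.py <<'E'
from h import *
from scipy.optimize import least_squares
from scipy.spatial.transform import Rotation as Rn
a=np.load("top.npy",allow_pickle=True).item();b=np.load("side.npy",allow_pickle=True).item()
T=lambda x,y:(x/3.3333+105-.35,y/3.3333+155-.35); S=lambda x,y:((x-400)/3.3333+205-.35,y/3.3333+98-.35)
obs=[(a,(112,172,0),T(38,77)),(a,(112,-24,0),T(307,22)),(a,(-30,172,0),T(80,272)),(a,(-30,-24,0),T(350,207)),
(b,(112,172,0),S(592,10)),(b,(112,-24,0),S(710,176)),(b,(-30,-24,0),S(547,268)),
(a,(42,0,15),T(295,120)),(a,(42,-14,15),T(316,117)),(b,(42,-14,15),S(620,203))]
def pose(p): return Rn.from_rotvec(p[:3]),p[3:]
def res(p):
    R,t=pose(p); return np.concatenate([proj(d,R.apply(np.array(m)/1e3)+t)[0]-q for d,m,q in obs])
R0=Rn.from_euler('z',15,degrees=True)*Rn.from_euler('yx',[-18,18],degrees=True)
s=least_squares(res,np.r_[R0.as_rotvec(),.52,.2,.08],loss='soft_l1')
R,t=pose(s.x)
if __name__=="__main__":
    print("res px",res(s.x).reshape(-1,2).round(1).tolist())
    M=R.as_matrix();print("rot\n",M.round(3),"\norigin",t.round(4),"rise deg",np.degrees(np.arcsin(M[2,:2])).round(1))
    np.savez("plate.npz",M=M,t=t)
    def cen(d,lo,hi,box):
        x,y,w,h=box;g=cv2.cvtColor(d["pixels"],cv2.COLOR_RGB2HSV)[y:y+h,x:x+w]
        m=cv2.inRange(g,lo,hi);yy,xx=np.nonzero(m);return xx.mean()+x,yy.mean()+y,len(xx)
    red=[cen(d,(0,160,60),(8,255,255),bx) for d,bx in((a,(125,215,30,25)),(b,(210,105,25,25)))]
    P=tri(a,[red[0][:2]],b,[red[1][:2]])[0];print("tab",red,P.round(4),"in plate",(M.T@(P[:3]-t)*1e3).round(1))
    bl=onz(a,[(363.6,196)],.052)[0];print("blue top",bl.round(4))
    # gray+band blank top faces: yellow/red bands for rack direction
    box=(320,180,90,35)
    for n,lo,hi in(("y",(18,150,120),(30,255,255)),("r",(0,170,60),(6,255,255))):
        c=cen(a,lo,hi,box);print(n,c,onz(a,[c[:2]],.052)[0].round(4))
    bb=cen(b,(100,90,40),(130,255,255),(300,260,50,50));print("side blue on z=.04",onz(b,[bb[:2]],.036)[0].round(4))
    print("pink",onz(a,[(369,239)],.022).round(3))
E
python3 fit.py
```

```text
res px [[-0.3, 0.1], [0.0, -0.6], [0.5, -0.4], [-2.3, -0.1], [-0.5, 0.1], [0.5, 0.5], [-0.1, -0.2], [0.8, 1.0], [0.1, 0.6], [0.5, -0.5]]
rot
 [[ 0.942 -0.233 -0.242]
 [ 0.135  0.923 -0.36 ]
 [ 0.307  0.306  0.901]] 
origin [0.5018 0.1428 0.0404] rise deg [17.9 17.8]
tab [(np.float64(137.75555555555556), np.float64(230.6), 45), (np.float64(220.44117647058823), np.float64(117.88235294117646), 34)] [0.4441 0.2672 0.1186 0.0015] in plate [-13.5 152.2  39.6]
blue top [ 0.5218 -0.2691  0.052 ]
y (np.float64(339.08196721311475), np.float64(196.37704918032787), 61) [ 0.5218 -0.2086  0.052 ]
r (np.float64(388.0), np.float64(196.1818181818182), 55) [ 0.5205 -0.33    0.052 ]
side blue on z=.04 [ 0.5273 -0.2614  0.036 ]
pink [[ 0.416 -0.286  0.022]]
```

Call:
drive_tool(targets=[[0,0,1,0.36,-1.14,0,1],[0,0,2,0.72,-2.28,0,0.6],[0,0,3,1.08,-3.42,0,0.45],[0,0,4,1.44,-4.56,0,0.45],[0,0,4.7,1.8,-5.7,0,0.45]])

```text
clock: 0.7
position: [0.3276, 0.3405, 0.2267]
ee_rot: [0.011, 3.141, 0.0]
force: [0.9, 0.7, 0.2]
width: 0.704
gripper_force: 0.0
```

Call:
drive_tool(targets=[[0,0,0,0.36,-1.14,0,0.45],[0,0,0,0.72,-2.28,0,0.45],[0,0,0,1.08,-3.42,0,0.45],[0,0,0,1.44,-4.56,0,0.45],[0,0,0,1.8,-5.7,0,0.45]])

```text
clock: 1.2
position: [0.3995, 0.1126, 0.2269]
ee_rot: [0.017, 3.141, 0.001]
force: [-0.1, 0.8, 0.6]
width: 0.45
gripper_force: 0.0
```

Call:
drive_tool(targets=[[0,0,0,0.36,-1.14,0,0.45],[0,0,0,0.72,-2.28,0,0.45],[0,0,0,1.08,-3.42,0,0.45],[0,0,0,1.44,-4.56,0,0.45],[0,0,0,1.8,-5.7,0,0.45]])

```text
clock: 1.7
position: [0.4716, -0.1154, 0.2269]
ee_rot: [0.016, 3.141, 0.0]
force: [1.0, 1.2, 0.2]
width: 0.454
gripper_force: 0.0
```

Call:
drive_tool(targets=[[0,0,0,0.38,-1.16,0,0.45],[0,0,0,0.76,-2.32,0,0.45],[0,0,0,1.14,-3.48,-0.3,0.45],[0,0,0,1.26,-3.85,-1.3,0.45],[0,0,0,1.26,-3.85,-2.5,0.45]])

```text
clock: 2.2
position: [0.523, -0.2721, 0.1269]
ee_rot: [0.023, 3.137, -0.006]
force: [1.1, -0.5, -0.9]
width: 0.449
gripper_force: 0.0
```

Call:
drive_tool(targets=[[0,0,0,0,0,-0.7,0.45],[0,0,0,0,0,-1.2,0.45]])

```text
clock: 2.4
position: [0.5204, -0.2671, 0.076]
ee_rot: [-0.017, -3.138, -0.002]
force: [0.2, 0.1, 0.7]
width: 0.452
gripper_force: 0.0
```

```bash
python3 - <<'E'
from h import *
a=shot("top");b=shot("side")
def c(d,x,y): return cv2.resize(np.ascontiguousarray(d["pixels"][y:y+150,x:x+120,::-1]),(400,500),interpolation=cv2.INTER_CUBIC)
cv2.imwrite("pics/c1.png",np.hstack([c(a,310,130),c(b,270,200)]))
print(arm.observe()["position"])
E
```

```text
[ 0.51980554 -0.26654718  0.07590594]
```

View pics/c1.png

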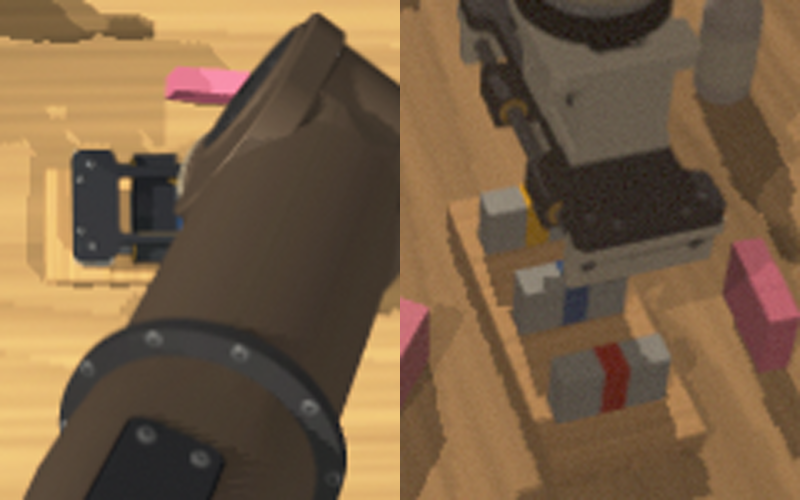

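Call:
drive_tool(targets=[[0,0,0,0.05,-0.05,-0.5,0.45],[0,0,0,0.05,-0.05,-0.9,0.45],[0,0,0,0.05,-0.05,-1.25,0.45],[0,0,0,0.05,-0.05,-1.25,0.3]])

```text
clock: 2.9
position: [0.5232, -0.269, 0.028]
ee_rot: [-0.016, -3.14, -0.001]
force: [0.2, -0.2, 0.6]
width: 0.406
gripper_force: 0.0
```

Call:
drive_tool(targets=[[0,0,0,0,0,0,0.2],[0,0,0,0,0,0,0.1],[0,0,0,0,0,0,0.0],[0,0,0,0,0,0,0.0],[0,0,0,0,0,0,0.0]], force=30)

```text
clock: 3.4
position: [0.5244, -0.2704, 0.0297]
ee_rot: [0.017, 3.14, -0.002]
force: [-0.8, -2.6, 6.2]
width: 0.192
gripper_force: 30.0
```

Call:
drive_tool(targets=[[0,0,0,0,0,0.3,0],[0,0,0,0,0,0.7,0],[0,0,0,0,0,1.2,0],[0,0,0,0,0,1.8,0],[0,0,0,0,0,2.1,0]])

```text
clock: 3.9
position: [0.524, -0.2692, 0.1144]
ee_rot: [0.016, 3.141, 0.0]
force: [0.7, -0.4, -3.4]
width: 0.194
gripper_force: 30.0
```

Call:
drive_tool(targets=[[0,0,0,-0.1,1,0,0],[0,0,0,-0.2,2.1,0,0],[0,0,0,-0.4,3.2,0,0],[0,0,0,-0.5,4.3,0,0],[0,0,0,-0.6,5.3,0,0]])

```text
clock: 4.4
position: [0.4986, -0.055, 0.1124]
ee_rot: [-0.015, -3.14, -0.001]
force: [1.8, 0.1, -4.0]
width: 0.191
gripper_force: 30.0
```

Call:
drive_tool(targets=[[0,0,0,0,0.3,-0.6,0],[0,0,0,0,0.3,-1.2,0],[0,0,0,0,0.3,-1.6,0],[0,0,0,0,0.3,-1.8,0]])

```text
clock: 4.8
position: [0.4984, -0.045, 0.0392]
ee_rot: [-0.016, -3.139, -0.0]
force: [-0.2, 0.5, -3.6]
width: 0.195
gripper_force: 30.0
```

Call:
drive_tool(targets=[[0,0,0,0,0,-0.2,0],[0,0,0,0,0,-0.32,0],[0,0,0,0,0,-0.38,0],[0,0,0,0,0,-0.38,0]])

```text
clock: 5.2
position: [0.4999, -0.0457, 0.0256]
ee_rot: [0.017, 3.141, 0.0]
force: [0.4, -0.5, -3.6]
width: 0.193
gripper_force: 30.0
```

Call:
drive_tool(targets=[[0,0,0,0,0,-0.04,0],[0,0,0,0,0,-0.08,0],[0,0,0,0,0,-0.08,0]])

```text
clock: 5.5
position: [0.4998, -0.0455, 0.0224]
ee_rot: [0.017, 3.141, 0.0]
force: [-0.1, -0.4, -3.8]
width: 0.192
gripper_force: 30.0
```

Call:
drive_tool(targets=[[0,0,0,0,0,-0.04,0],[0,0,0,0,0,-0.04,0]])

```text
clock: 5.7
position: [0.5001, -0.0456, 0.0213]
ee_rot: [0.017, 3.141, 0.0]
force: [-1.8, 0.1, 5.7]
width: 0.195
gripper_force: 30.0
```

Call:
drive_tool(targets=[[0,0,0,0,0,0,0.4],[0,0,0,0,0,0,0.5],[0,0,0,0,0,0.4,0.5],[0,0,0,0,0,1,0.5],[0,0,0,0,-0.6,1.1,0.2]])

```text
clock: 6.2
position: [0.5014, -0.0668, 0.0665]
ee_rot: [0.009, 3.139, 0.003]
force: [0.5, -0.1, -0.1]
width: 0.445
gripper_force: 0.0
```

Call:
drive_tool(targets=[[0,0,0,0,-0.5,0,0],[0,0,0,0,-0.9,0,0],[0,0,0,0,-0.9,0,0],[0,0,0,0,-0.9,0,0]])

```text
clock: 6.6
position: [0.4997, -0.1052, 0.0647]
ee_rot: [0.018, 3.142, 0.001]
force: [0.2, 0.1, 0.8]
width: 0.111
gripper_force: 0.0
```

```bash
python3 - <<'E'
from h import *
b=shot("side");a=shot("top")
def c(d,x,y): return cv2.resize(np.ascontiguousarray(d["pixels"][y:y+150,x:x+120,::-1]),(400,500),interpolation=cv2.INTER_CUBIC)
print(proj(a,[.5,-.0455,.02]),proj(b,[.5,-.0455,.02]),arm.observe()["position"],arm.observe()["width"])
p=proj(a,[.5,-.0455,.02])[0].astype(int);q=proj(b,[.5,-.0455,.02])[0].astype(int)
cv2.imwrite("pics/c2.png",np.hstack([c(a,p[0]-60,p[1]-75),c(b,q[0]-60,q[1]-75)]))
E
```

```text
[[272.34640039 207.249327  ]] [[275.00520589 218.44985122]] [ 0.49978304 -0.10438447  0.06460517] 0.035818556809333324
```

View pics/c2.png

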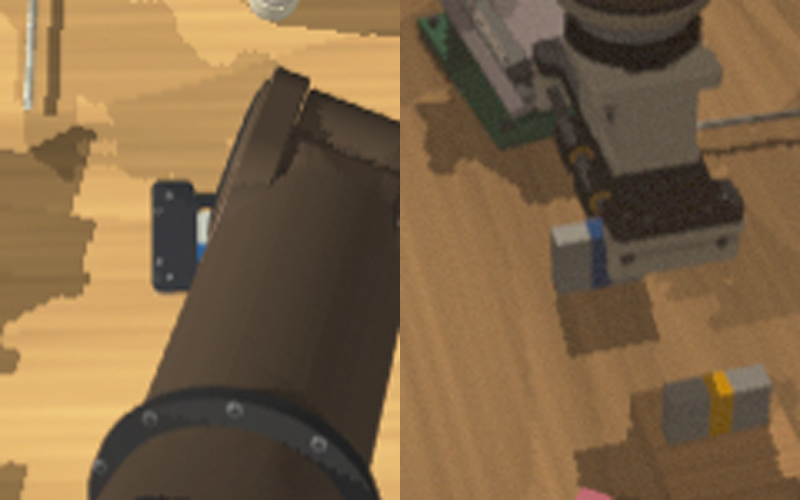

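The picture shows the blank standing upright on the bench (side px about (268,213)), released and clear of the fingers. Next I push it over near its top.

Call:
drive_tool(targets=[[0,0,0,0,0,-0.4,0],[0,0,0,0,0,-0.7,0],[0,0,0,0,0.4,-0.7,0],[0,0,0,0,0.65,-0.7,0],[0,0,0,0,0.8,-0.7,0]])

```text
clock: 7.2
position: [0.4997, -0.072, 0.0365]
ee_rot: [-0.014, -3.141, -0.001]
force: [-0.7, -0.5, -0.0]
width: -0.001
gripper_force: 0.0
```

Call:
drive_tool(targets=[[0,0,0,0,0.12,0,0],[0,0,0,0,0.24,0,0],[0,0,0,0,0.36,0,0],[0,0,0,0,0.48,0,0],[0,0,0,0,0.6,0,0]])

```text
clock: 7.7
position: [0.4996, -0.0491, 0.0367]
ee_rot: [-0.017, -3.141, -0.0]
force: [0.7, 0.1, 0.5]
width: 0.008
gripper_force: 0.0
```

Call:
drive_tool(targets=[[0,0,0,0,0,0,0],[0,0,0,0,0,0.6,0],[0,0,0,0,-0.8,1.6,0],[0,0,0,0,-1.8,2.2,0],[0,0,0,0,-2.8,2.6,0]])

```text
clock: 8.2
position: [0.5004, -0.1628, 0.1429]
ee_rot: [0.015, 3.139, -0.0]
force: [0.7, -0.1, -0.5]
width: 0.006
gripper_force: 0.0
```

Call:
drive_tool(targets=[[0,0,0,0,-1,0.6,0.4],[0,0,0,0,-1.6,0.8,0.75]])

```text
clock: 8.4
position: [0.4998, -0.2297, 0.1752]
ee_rot: [0.022, 3.138, -0.003]
force: [0.3, -0.3, -0.3]
width: 0.13
gripper_force: 0.0
```

```bash
python3 - <<'E'
from h import *
b=shot("side");a=shot("top")
np.save("top2.npy",a,allow_pickle=True)
np.save("side2.npy",b,allow_pickle=True)
def c(d,x,y): return cv2.resize(np.ascontiguousarray(d["pixels"][y:y+90,x:x+120,::-1]),(400,300),interpolation=cv2.INTER_CUBIC)
print(proj(a,[.5,-.015,.018]),proj(b,[.5,-.015,.018]),arm.observe()["position"],arm.observe()["width"])
p=proj(a,[.5,-.01,.018])[0].astype(int);q=proj(b,[.5,-.01,.018])[0].astype(int)
print(p,q)
cv2.imwrite("pics/c3.png",np.hstack([c(a,p[0]-60,p[1]-45),c(b,q[0]-60,q[1]-45)]))
E
```

```text
[[260.12681757 207.50877006]] [[271.25970582 210.74282969]] [ 0.49956237 -0.23048852  0.17446084] 0.215385660250285
[258 207] [270 209]
```

View pics/c3.png

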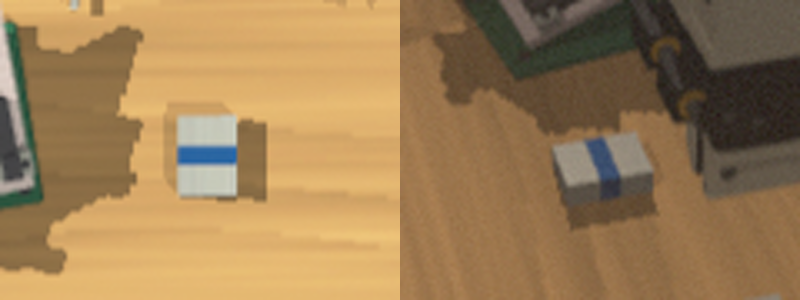

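Lying flat, at top px (260,208), with its length along world x.

```bash
cat > go.py <<'E'
from h import *
from scipy.spatial.transform import Rotation as Rn
P=np.load("plate.npz");M=P["M"];t=P["t"]
def delta(pos,Rt=None):
    o=arm.observe(); d=(np.array(pos)-o["position"])/.04
    if Rt is None: return d.round(2),o["position"].round(4)
    w=(Rn.from_matrix(Rt)*Rn.from_rotvec(o["ee_rot"]).inv()).as_rotvec()
    return (np.degrees(w)/5).round(2),d.round(2),o["position"].round(4)
pl=lambda x,y,z:M@(np.array([x,y,z])/1e3)+t
Rt=np.c_[M[:,1],M[:,0],-M[:,2]]
E
python3 - <<'E'
from go import *
a=np.load("top2.npy",allow_pickle=True).item()
p=a["pixels"][185:230,230:290].astype(int);g=cv2.cvtColor(a["pixels"],cv2.COLOR_RGB2HSV)[185:230,230:290]
m=((g[...,1]<50)&(g[...,2]>120)|cv2.inRange(g,(100,90,40),(130,255,255)).astype(bool)).astype(np.uint8)
n,l,s,ce=cv2.connectedComponentsWithStats(m);i=1+s[1:,4].argmax()
cs=cv2.findContours((l==i).astype(np.uint8),0,2)[0][0];r=cv2.minAreaRect(cs)
q=np.array(r[0])+[230,185];print(r,s[i],q); c=onz(a,[q],.018)[0];print(c)
print("grasp",delta([c[0],c[1],.06],))
print("from grasp to plate hover:",(Rn.from_matrix(Rt)*Rn.from_matrix(np.diag([-1,1,-1.])).inv()).as_rotvec(degrees=True)/5,pl(48,36,4),pl(48,36,40))
E
```

```text
((29.5, 23.5), (23.0, 17.0), 90.0) [ 21  12  18  24 417] [259.5 208.5]
[ 0.49754677 -0.01339553  0.018     ]
grasp (array([-0.05,  5.43, -2.86]), array([ 0.4996, -0.2305,  0.1745]))
from grasp to plate hover: [  5.54258498   0.53245898 -15.48518683] [0.53767086 0.181034   0.06983104] [0.52894791 0.16806968 0.10226307]
```

Call:
drive_tool(targets=[[0,0,0,0,1.1,0,0.75],[0,0,0,0,2.2,0,0.75],[0,0,0,0,3.3,-0.4,0.75],[0,0,0,0,4.4,-0.8,0.75],[0,0,0,-0.05,5.45,-1.2,0.75]])

```text
clock: 9.0
position: [0.4971, -0.0047, 0.1239]
ee_rot: [-0.015, -3.141, -0.001]
force: [0.6, 0.5, -0.3]
width: 0.655
gripper_force: 0.0
```

Call:
drive_tool(targets=[[0,0,0,0,0,-0.8,0.75],[0,0,0,0,0,-1.4,0.75],[0,0,0,0,0,-1.7,0.75],[0,0,0,0,0,-1.7,0.75]])

```text
clock: 9.4
position: [0.4963, -0.0074, 0.0553]
ee_rot: [-0.017, -3.138, 0.001]
force: [-0.5, -0.4, -0.1]
width: 0.749
gripper_force: 0.0
```

Call:
drive_tool(targets=[[0,0,0,0.03,-0.15,0,0.75],[0,0,0,0.03,-0.15,-0.6,0.75],[0,0,0,0.03,-0.15,-1,0.75],[0,0,0,0.03,-0.15,-1.2,0.75],[0,0,0,0.03,-0.15,-1.2,0.75]])

```text
clock: 9.9
position: [0.499, -0.0141, 0.0088]
ee_rot: [-0.018, -3.141, 0.0]
force: [-0.3, -0.6, 0.3]
width: 0.752
gripper_force: 0.0
```

Call:
drive_tool(targets=[[0,0,0,-0.02,0,-0.1,0.6],[0,0,0,-0.02,0,-0.1,0.3],[0,0,0,-0.02,0,-0.1,0.3],[0,0,0,-0.02,0,-0.1,0.3],[0,0,0,-0.02,0,-0.1,0.3]], force=35)

```text
clock: 10.4
position: [0.4985, -0.0134, 0.0052]
ee_rot: [0.017, 3.141, 0.0]
force: [-0.9, 0.4, 5.6]
width: 0.477
gripper_force: 35.0
```

Call:
drive_tool(targets=[[0,0,0,0,0,0.3,0.3],[0,0,0,0,0,0.8,0.3],[0,0,0,0,0,1.6,0.3],[0,0,0,0,0,2.6,0.3],[0,0,0,0,0,3.2,0.3]])

```text
clock: 10.9
position: [0.4984, -0.0138, 0.1356]
ee_rot: [0.018, 3.14, 0.0]
force: [0.0, 0.2, -4.0]
width: 0.475
gripper_force: 35.0
```

Call:
drive_tool(targets=[[0.55,0.05,-1.55,0,0.2,0.4,0.3],[1.1,0.1,-3.1,0.1,0.5,0.8,0.3],[1.66,0.16,-4.64,0.2,0.9,1.1,0.3],[2.21,0.21,-6.19,0.3,1.3,1.3,0.3],[2.77,0.27,-7.74,0.35,1.8,1.3,0.3]])

```text
clock: 11.4
position: [0.5128, 0.0583, 0.1864]
ee_rot: [-1.056, -2.911, -0.373]
force: [0.2, -0.5, -3.6]
width: 0.473
gripper_force: 35.0
```

Call:
drive_tool(targets=[[0.55,0.05,-1.55,0.1,0.5,0,0.3],[1.1,0.1,-3.1,0.15,1,0,0.3],[1.66,0.16,-4.64,0.2,1.5,0,0.3],[2.21,0.21,-6.19,0.3,2,0,0.3],[2.77,0.27,-7.74,0.35,2.5,0,0.3]])

```text
clock: 11.9
position: [0.5257, 0.1588, 0.185]
ee_rot: [-1.935, -2.315, -0.687]
force: [0.6, 0.5, -3.9]
width: 0.475
gripper_force: 35.0
```

Call:
drive_tool(targets=[[0,0,0,0,0,0,0.3]])

```text
clock: 12.0
position: [0.5237, 0.1609, 0.1844]
ee_rot: [-1.928, -2.318, -0.685]
force: [0.4, 0.5, -4.0]
width: 0.475
gripper_force: 35.0
```

```bash
python3 - <<'E'
from go import *
print(delta(pl(48,36,50),Rt))
o=arm.observe();print(o["joints"].round(2),o["width"],(M.T@(o["position"]-t)*1e3).round(1))
E
```

```text
(array([-0.06, -0.09,  0.11]), array([ 0.07,  0.09, -1.83]), array([0.5237, 0.1609, 0.1844]))
[-0.6   0.23  0.51  2.14 -0.81  0.64  0.68] 0.47454202347504704 [ 67.3  55.8 117.9]
```

Call:
drive_tool(targets=[[-0.06,-0.09,0.1,0.07,0.09,-0.8,0.3],[-0.06,-0.09,0.1,0.07,0.09,-1.5,0.3],[-0.06,-0.09,0.1,0.1,0.15,-2,0.3],[-0.06,-0.09,0.1,0.22,0.32,-2.39,0.3],[-0.06,-0.09,0.1,0.22,0.32,-2.39,0.3]])

```text
clock: 12.5
position: [0.5341, 0.1714, 0.0876]
ee_rot: [-1.918, -2.339, -0.684]
force: [0.3, 0.8, -4.0]
width: 0.474
gripper_force: 35.0
```

```bash
python3 - <<'E'
from go import *
print(delta(pl(48,36,25),Rt))
a=shot("top");b=shot("side");print(arm.observe()["force"])
def c(d,x,y): return cv2.resize(np.ascontiguousarray(d["pixels"][y:y+90,x:x+120,::-1]),(400,300),interpolation=cv2.INTER_CUBIC)
cv2.imwrite("pics/c4.png",np.hstack([c(a,105,155),c(b,205,98)]))
E
```

```text
(array([ 0.04,  0.01, -0.02]), array([-0.04,  0.05,  0.03]), array([0.5341, 0.1714, 0.0876]))
[ 0.2259246   0.53185732 -3.71524363]
```

View pics/c4.png

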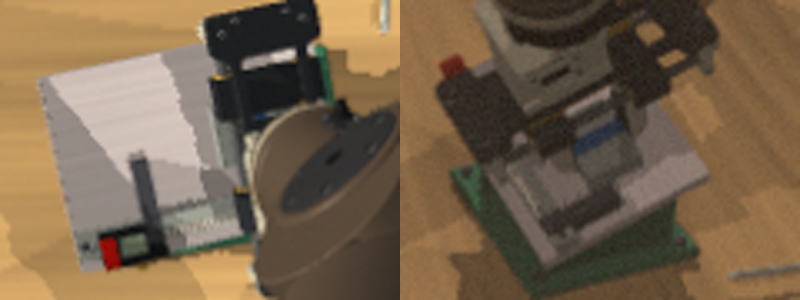

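The blank is held parallel to the plate above its lower half, clear of both jaws (side crop about (600,145)). I lower it along the plate normal until it touches.

Call:
drive_tool(targets=[[0,0,0,0.03,0.06,-0.15,0.3],[0,0,0,0.07,0.12,-0.28,0.3],[0,0,0,0.08,0.13,-0.32,0.3],[0,0,0,0.08,0.13,-0.32,0.3]])

```text
clock: 13.0
position: [0.5387, 0.1765, 0.0773]
ee_rot: [-1.921, -2.338, -0.691]
force: [-2.5, -2.6, 5.3]
width: 0.477
gripper_force: 35.0
```

Call:
drive_tool(targets=[[0,0,0,0.01,0.02,-0.05,0.3],[0,0,0,0.01,0.02,-0.05,0.3]])

```text
clock: 13.2
position: [0.5392, 0.1769, 0.0757]
ee_rot: [-1.921, -2.338, -0.692]
force: [-5.8, -5.3, 13.0]
width: 0.476
gripper_force: 35.0
```

Call:
drive_tool(targets=[[0,0,0,0.01,0.02,-0.04,0.3],[0,0,0,0.01,0.02,-0.04,0.3]])

```text
clock: 13.4
position: [0.5396, 0.1774, 0.0743]
ee_rot: [-1.922, -2.338, -0.692]
force: [-8.2, -7.0, 16.6]
width: 0.476
gripper_force: 35.0
```

```bash
python3 - <<'E'
from go import *
print(delta(pl(48,36,5),Rt));o=arm.observe();print((M.T@(o["position"]-t)*1e3).round(1),o["force"])
E
```

```text
(array([0.02, 0.07, 0.02]), array([-0.05,  0.08, -0.09]), array([0.5396, 0.1774, 0.0743]))
[50.7 33.6  8.8] [-8.16179019 -6.98417754 16.57140522]
```

Call:
drive_tool(targets=[[0,0,0,0,0,0,0.49],[0,0,0,0,0,0,0.52],[0,0,0,0,0,0,0.55],[0,0,0,0,0,0,0.58],[0,0,0,0,0,0,0.6]])

```text
clock: 13.9
position: [0.5402, 0.1781, 0.0736]
ee_rot: [-1.922, -2.339, -0.691]
force: [-0.2, -2.1, 5.7]
width: 0.595
gripper_force: 3.5
```

```bash
python3 - <<'E'
from go import *
o=arm.observe();print((M.T@(o["position"]-t)*1e3).round(1),o["force"],o["width"])
a=shot("top");b=shot("side")
def c(d,x,y): return cv2.resize(np.ascontiguousarray(d["pixels"][y:y+90,x:x+120,::-1]),(400,300),interpolation=cv2.INTER_CUBIC)
cv2.imwrite("pics/c5.png",np.hstack([c(a,105,155),c(b,205,98)]))
E
```

```text
[51.2 33.9  7.8] [-0.16602979 -2.0613342   5.68390555] 0.5949786636638723
```

View pics/c5.png

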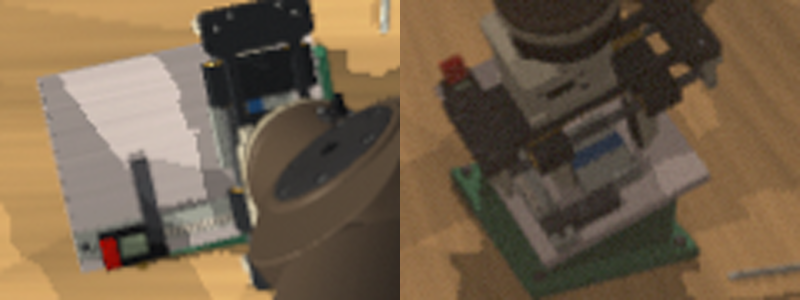

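Call:
drive_tool(targets=[[0,0,0,-0.03,-0.05,0.12,0.6],[0,0,0,-0.06,-0.09,0.23,0.6],[0,0,0,-0.09,-0.14,0.34,0.6],[0,0,0,-0.15,-0.22,0.56,0.6],[0,0,0,-0.3,-0.45,1.13,0.6]])

```text
clock: 14.5
position: [0.526, 0.1604, 0.1173]
ee_rot: [-1.919, -2.338, -0.685]
force: [-0.2, 0.0, -0.3]
width: 0.603
gripper_force: 0.0
```

Call:
drive_tool(targets=[[0,0,0,-0.3,-0.45,1.1,0.6],[0,0,0,-0.4,-0.9,2,0.3],[0,0,0,-0.4,-1.8,2.6,0],[0,0,0,-0.4,-2.9,2.6,0],[0,0,0,-0.4,-4,2.6,0]])

```text
clock: 15.0
position: [0.511, -0.001, 0.2238]
ee_rot: [-1.918, -2.341, -0.693]
force: [0.5, 0.1, -0.6]
width: 0.303
gripper_force: 0.0
```

Call:
drive_tool(targets=[[0,0,0,0,-1.1,0,0],[0,0,0,0,-2,0,0]])

```text
clock: 15.2
position: [0.5105, -0.0825, 0.2227]
ee_rot: [-1.923, -2.338, -0.689]
force: [0.1, 0.8, -0.1]
width: 0.131
gripper_force: 0.0
```

```bash
python3 - <<'E'
from go import *
o=arm.observe();print(o["position"],o["width"])
a=shot("top");b=shot("side");np.save("top3.npy",a,allow_pickle=True);np.save("side3.npy",b,allow_pickle=True)
def c(d,x,y,w,h): return cv2.resize(np.ascontiguousarray(d["pixels"][y:y+h,x:x+w,::-1]),(400,400),interpolation=cv2.INTER_CUBIC)
cv2.imwrite("pics/c6.png",np.hstack([c(a,125,155,90,90),c(b,210,98,90,90)]))
# predicted positions: home-centre top, tab
for d in(a,b): print(proj(d,[pl(22,30,18),pl(0,0,0),pl(44,60,18),pl(-13,151,33)]).round(1).tolist())
E
```

```text
[ 0.51054694 -0.08250794  0.2226522 ] 0.13115274116146777
[[183.8, 202.6], [195.8, 207.3], [169.8, 196.6], [137.8, 230.0]]
[[255.7, 148.8], [254.8, 165.2], [257.9, 136.5], [221.7, 119.6]]
```

View pics/c6.png

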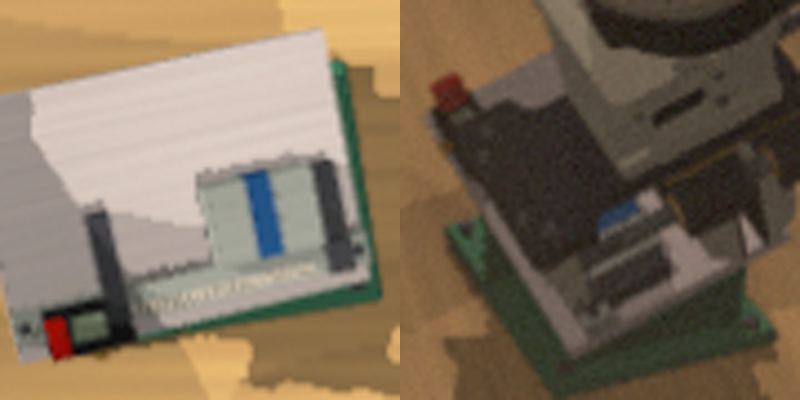

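The blank is home: in the top crop (left) it lies square against both the fixed jaw and the beam, with the band centre at px (184,202.5) against a predicted (183.8,202.6). Next I go round to push the tab.

```bash
python3 - <<'E'
from go import *
print(pl(-13,190,31).round(4),delta(pl(-13,190,85),Rt),"down",((pl(-13,190,31)-pl(-13,190,85))/.04).round(2),"py",M[:,1]/40)
E
```

```text
[0.4379 0.3052 0.1226] (array([0.06, 0.05, 0.09]), array([-2.15,  9.29, -1.28]), array([ 0.511 , -0.086 ,  0.2224])) down [ 0.33  0.49 -1.22] py [-0.00581374  0.02307624  0.00766078]
```

Call:
drive_tool(targets=[[0,0,0,-0.2,1.1,0,0],[0,0,0,-0.4,2.2,0,0],[0,0,0,-0.6,3.3,0,0],[0,0,0,-0.9,4.4,0,0],[0,0,0,-1.2,5.5,0,0]])

```text
clock: 15.8
position: [0.4619, 0.1421, 0.2224]
ee_rot: [-1.92, -2.338, -0.69]
force: [-0.2, 0.1, 0.1]
width: 0.006
gripper_force: 0.0
```

Call:
drive_tool(targets=[[0,0,0,-0.25,1.1,0,0],[0,0,0,-0.5,2.2,0,0],[0,0,0,-0.75,3.3,0,0],[0,0,0,-0.95,3.79,-0.6,0],[0,0,0,-0.95,3.79,-1.28,0]])

```text
clock: 16.3
position: [0.4231, 0.2962, 0.1716]
ee_rot: [-1.911, -2.343, -0.693]
force: [-0.9, 0.7, -0.3]
width: 0.006
gripper_force: 0.0
```

Call:
drive_tool(targets=[[0,0,0,0,0,0,0]])

```text
clock: 16.4
position: [0.4221, 0.2916, 0.1679]
ee_rot: [-1.918, -2.34, -0.68]
force: [-0.4, 0.4, -0.6]
width: 0.005
gripper_force: 0.0
```

```bash
python3 - <<'E'
from go import *
print(delta(pl(-13,190,31),Rt),(M.T@(arm.observe()["position"]-t)*1e3).round(1),arm.observe()["width"],arm.observe()["joints"].round(2))
E
```

```text
(array([ 0.06, -0.01, -0.02]), array([ 0.39,  0.34, -1.13]), array([0.4221, 0.2916, 0.1679])) [-15.8 195.   80.6] 0.004511937686474104 [-0.86  0.14  0.3   2.29 -0.63  0.37  0.18]
```

Call:
drive_tool(targets=[[0,0,0,0.15,0.1,-0.4,0],[0,0,0,0.3,0.25,-0.8,0],[0,0,0,0.39,0.34,-1.1,0],[0,0,0,0.39,0.34,-1.13,0],[0,0,0,0.39,0.34,-1.13,0]])

```text
clock: 16.9
position: [0.4408, 0.305, 0.1264]
ee_rot: [-1.922, -2.337, -0.689]
force: [-0.4, 0.3, 0.1]
width: 0.002
gripper_force: 0.0
```

```bash
python3 - <<'E'
from go import *
o=arm.observe();print((M.T@(o["position"]-t)*1e3).round(1),o["force"].round(1))
E
```

```text
[ -9.1 190.2  33.8] [-0.4  0.3  0.1]
```

Call:
drive_tool(targets=[[0,0,0,-0.04,-0.12,-0.06,0],[0,0,0,-0.01,-0.24,-0.1,0],[0,0,0,0.02,-0.36,-0.14,0],[0,0,0,0.05,-0.47,-0.17,0]])

```text
clock: 17.3
position: [0.4427, 0.2858, 0.1189]
ee_rot: [-1.921, -2.338, -0.689]
force: [0.3, 0.7, -0.6]
width: 0.004
gripper_force: 0.0
```

Call:
drive_tool(targets=[[0,0,0,0.03,-0.1,-0.03,0],[0,0,0,0.05,-0.2,-0.07,0],[0,0,0,0.08,-0.3,-0.1,0],[0,0,0,0.1,-0.4,-0.13,0],[0,0,0,0.13,-0.5,-0.17,0]])

```text
clock: 17.8
position: [0.4479, 0.2663, 0.1119]
ee_rot: [-1.921, -2.338, -0.689]
force: [0.3, 0.8, 1.1]
width: 0.002
gripper_force: 0.9
```

```bash
python3 - <<'E'
from go import *
o=arm.observe();print((M.T@(o["position"]-t)*1e3).round(1),(M.T@o["force"]).round(1))
E
```

```text
[-12.1 148.5  33. ] [0.7 1.  0.6]
```

Call:
drive_tool(targets=[[0,0,0,0.03,-0.12,-0.04,0],[0,0,0,0.06,-0.23,-0.08,0],[0,0,0,0.09,-0.35,-0.12,0],[0,0,0,0.12,-0.46,-0.15,0],[0,0,0,0.14,-0.56,-0.19,0]])

```text
clock: 18.3
position: [0.4535, 0.2436, 0.1042]
ee_rot: [-1.921, -2.338, -0.688]
force: [-0.3, 2.2, 2.0]
width: 0.002
gripper_force: 0.9
```

```bash
python3 - <<'E'
from go import *
o=arm.observe();print((M.T@(o["position"]-t)*1e3).round(1),(M.T@o["force"]).round(1))
a=shot("top")
h=cv2.cvtColor(a["pixels"],cv2.COLOR_RGB2HSV)[205:245,120:200];yy,xx=np.nonzero(cv2.inRange(h,(0,160,60),(8,255,255)));print(len(xx),xx.mean()+120 if len(xx) else 0,yy.mean()+205 if len(xx) else 0)
for y in(101,105,110,115,120,150): print(y,proj(a,pl(-13,y,40)))
E
```

```text
[-12.2 123.9  32.8] [0.6 2.7 1.1]
0 0 0
101 [[159.28720523 225.48421593]]
105 [[157.61446347 225.89208081]]
110 [[155.52003364 226.40287474]]
115 [[153.42174306 226.91473202]]
120 [[151.31962569 227.42764554]]
150 [[138.6285541  230.52688863]]
```

Call:
drive_tool(targets=[[0,0,0,0.01,-0.05,-0.02,0],[0,0,0,0.02,-0.09,-0.03,0],[0,0,0,0.03,-0.12,-0.04,0]])

```text
clock: 18.65
position: [0.4545, 0.2393, 0.1027]
ee_rot: [-1.92, -2.338, -0.688]
force: [0.2, 0.6, 0.1]
width: 0.009
gripper_force: 0.8
```

Call:
drive_tool(targets=[[0,0,0,0.01,-0.03,-0.01,0],[0,0,0,0.01,-0.05,-0.02,0]])

```text
clock: 18.85
position: [0.4545, 0.239, 0.1026]
ee_rot: [-1.916, -2.339, -0.69]
force: [-2.9, 7.3, 7.1]
width: 0.005
gripper_force: 4.9
```

Call:
drive_tool(targets=[[0,0,0,0.01,-0.02,-0.01,0],[0,0,0,0.01,-0.02,-0.01,0]])

```text
clock: 19.05
position: [0.4545, 0.239, 0.1025]
ee_rot: [-1.914, -2.339, -0.691]
force: [-3.6, 7.0, 9.3]
width: 0.004
gripper_force: 5.2
```

Call:
drive_tool(targets=[[0,0,0,-0.03,0.12,0.04,0],[0,0,0,-0.12,0.46,0.15,0],[0,0,0,-0.24,0.9,0.3,0],[0,0,0,-0.5,0.9,1.1,0],[0,0,0,-0.8,0.9,2.1,0]])

```text
clock: 19.55
position: [0.4233, 0.2723, 0.1812]
ee_rot: [-1.921, -2.339, -0.682]
force: [-0.2, 1.2, 1.1]
width: 0.002
gripper_force: 0.0
```

Call:
drive_tool(targets=[[0,0,0,-0.5,1,0.4,0],[0,0,0,-1,2,0.8,0],[0,0,0,-1.2,3,1,0],[0,0,0,-1.2,4,1,0],[0,0,0,-1.2,5,1,0]])

```text
clock: 20.05
position: [0.3752, 0.4762, 0.223]
ee_rot: [-1.916, -2.339, -0.692]
force: [0.5, -1.3, 1.4]
width: 0.005
gripper_force: 0.0
```

```bash
python3 - <<'E'
from go import *
a=shot("top");b=shot("side")
def c(d,x,y,w,h): return cv2.resize(np.ascontiguousarray(d["pixels"][y:y+h,x:x+w,::-1]),(400,400),interpolation=cv2.INTER_CUBIC)
cv2.imwrite("pics/c7.png",np.hstack([c(a,125,155,90,90),c(b,210,98,90,90)]))
def cen(d,box):
    x,y,w,h=box;g=cv2.cvtColor(d["pixels"],cv2.COLOR_RGB2HSV)[y:y+h,x:x+w]
    yy,xx=np.nonzero(cv2.inRange(g,(0,160,60),(8,255,255)));return (xx.mean()+x,yy.mean()+y)
p=cen(a,(125,210,50,30));q=cen(b,(205,98,50,45));P=tri(a,[p],b,[q])[0];print(p,q,(M.T@(P[:3]-t)*1e3).round(1),P[3])
E
```

```text
(np.float64(159.02173913043478), np.float64(225.69565217391303)) (np.float64(228.58333333333334), np.float64(130.58333333333334)) [-13.7 102.1  41.2] 0.00131482402450421
```

View pics/c7.png

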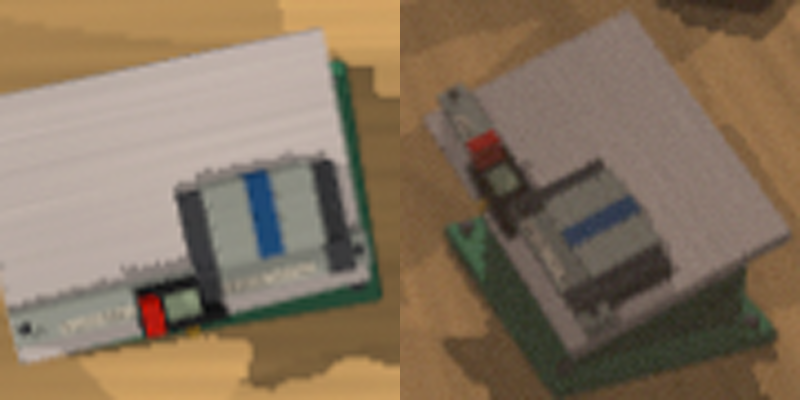

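The jaw stands square against the blank. The tab is at plate y 102 mm, so the gap is about 60 to 61 mm, and the push force rose to 12 N at contact. The robot is clear of everything.

```bash
python3 -c "
from cell import arm
print(arm.sign_off())"
```

```text
the job is handed in; nothing more can be done
None
```

I handed the job in at about 20 s. In the last pictures the blue-banded blank lies flat and home against the beam and fixed jaw, with the sliding jaw closed square against it at a gap of about 60–61 mm. No verdict came back from the judging.

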